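# Clear the ballast deck into the bin and shut its gate

### The job

Lift the orange-edged gate board out of its guides at the open end of the raised deck and lean it, orange edge up and foot on the bench, against the side of the low green dry box that faces the deck, and let go of it there. Then slide every cast-iron ballast weight along the deck and tip it off the open end into the yellow bin; they are too heavy to lift, so keep them down on the deck all the way. When all are in, put the gate back in its guides, orange edge up and fully down on the deck, and do not disturb the other things on the bench.

Things in the scene. Friction and masses are not known exactly. Their poses are not given: they have to be found in the camera images.
- station: Fixed stand: raised plywood deck with a yellow open bin on its -y end. Origin on the bench under the deck's centre; x across the deck, y along it, z up; it is turned a little at each start. Deck top flat at z = 140 mm, x -120..120 between side curbs (12 mm high, 25 wide), y -190 (open lip, sharp) to 178 (end curb, 12 mm high, 12 wide).
- deck_lip (a point): Middle of the deck's open lip, on the deck top (station x 0, y -190, z 140 mm). The gate's guides are steel channels at both sides of the deck's end: |x| 120 to 145, y -190 to -144, rising 50 mm above the deck; with the gate out the way between them is 240 mm wide.
- bin_floor (a point): Centre of the bin's inner floor (station x 0, y -310, z 8 mm). The bin begins straight below the lip: inside x -129..129, y -430..-190; its other three walls, 6 mm thick, rise to z = 125 mm.
- gate: Loose wooden board, orange top edge: 260 mm long (x), 18 thick (y), 130 tall (z), 0.28 kg. Origin at the centre of its bottom face, z towards the orange edge. Starts upright on the deck across its open end, length along station x, near station y = -165 mm, ends in the guides with 4 mm play; pull straight up, free after 50 mm. Grip the top edge across the thickness.
- drybox: Fixed low box, green with grey lid, 280 mm long (x), 120 wide (y), 80 high. Origin at the centre of its underside on the bench, z up. Its side at y = -60 mm faces the deck (latches on the other side), flat and upright up to the sharp top edge at z = 80 mm, so the gate stands up past it; the bench before it is free for 60 mm or more.
- weight1: Loose cast-iron ballast weight, red with a steel-grey inset on top: a block 60 mm (x) by 80 mm (y) by 45 mm high, about 1.5 kg (1.2 to 1.75). Origin at the centre of its underside; z up while it stands on the deck. Sliding it takes 6 to 12 N. May be absent.
- weight2: Loose cast-iron ballast weight, blue with a steel-grey inset on top: a block 60 mm (x) by 80 mm (y) by 45 mm high, about 1.5 kg (1.2 to 1.75). Origin at the centre of its underside; z up while it stands on the deck. Sliding it takes 6 to 12 N. May be absent.
- weight3: Loose cast-iron ballast weight, dark steel with a steel-grey inset on top: a block 60 mm (x) by 80 mm (y) by 45 mm high, about 1.5 kg (1.2 to 1.75). Origin at the centre of its underside; z up while it stands on the deck. Sliding it takes 6 to 12 N. May be absent.
- weight4: Loose cast-iron ballast weight, green with a steel-grey inset on top: a block 60 mm (x) by 80 mm (y) by 45 mm high, about 1.5 kg (1.2 to 1.75). Origin at the centre of its underside; z up while it stands on the deck. Sliding it takes 6 to 12 N. May be absent.
- spray: Bystander: white bottle with orange cap, 60 mm diameter, 170 mm tall, origin at centre of underside.
- jar: Bystander: clear jar with black lid, 76 mm diameter, 100 mm tall, origin at centre of underside.
- can: Bystander: metal can, 90 mm diameter, 120 mm tall, origin at centre of underside.
- tape: Bystander: yellow tape measure, 70 x 35 x 60 mm, origin at centre of underside.
- tin: Bystander: low blue tin, 60 mm diameter, 45 mm tall, origin at centre of underside.
- mallet: Bystander: hammer lying on the bench, along its x, origin on the underside.

How it is judged (in metres and radians):
On the way, in this order (a step that is already met when the one before it is completed fails the run):
1. the gate is out of its guides and leans, released, against the dry box with its foot on the bench (angle between gate's own z axis and vertical between 0.14 and 0.7 rad and angle between gate's own x axis and vertical between 1.45 and 1.69 rad and height (world z) of gate below 0.02 m and contact force between gate and drybox above 0.05 N and contact force between gate and the fingers below 0.05 N and linear speed of gate below 0.03 m/s), for 0.3 s.
2. every weight present lies at rest in the yellow bin, the gate still out of its guides (x of weight1 in the frame of station between -0.13 and 0.13 m and y of weight1 in the frame of station between -0.435 and -0.19 m and z of each of weight1, weight2, weight3, weight4 in the frame of station below 0.132 m and linear speed of each of weight1, weight2, weight3, weight4 below 0.03 m/s and x of weight2 in the frame of station between -0.13 and 0.13 m and y of weight2 in the frame of station between -0.435 and -0.19 m and x of weight3 in the frame of station between -0.13 and 0.13 m and y of weight3 in the frame of station between -0.435 and -0.19 m and x of weight4 in the frame of station between -0.13 and 0.13 m and y of weight4 in the frame of station between -0.435 and -0.19 m and height (world z) of gate below 0.02 m), for 0.2 s.
At the end, for the whole second after the job is handed in: Every weight present rests inside the yellow bin (origin past the lip and 8 mm or more below the deck top), and the gate stands released in its guides, orange edge up: bottom within 7 mm of the deck, upright within 6 degrees, within 12 mm of its middle place (x of gate in the frame of station between -0.012 and 0.012 m and y of gate in the frame of station between -0.176 and -0.154 m and z of gate in the frame of station below 0.147 m and angle between gate's own z axis and vertical below 0.1 rad and angle between the x axis of gate and the x axis of station, either way round below 0.08 rad and linear speed of each of gate, weight1, weight2, weight3, weight4 below 0.03 m/s and contact force between gate and the fingers below 0.05 N and x of weight1 in the frame of station between -0.13 and 0.13 m and y of weight1 in the frame of station between -0.435 and -0.19 m and z of each of weight1, weight2, weight3, weight4 in the frame of station below 0.132 m and x of weight2 in the frame of station between -0.13 and 0.13 m and y of weight2 in the frame of station between -0.435 and -0.19 m and x of weight3 in the frame of station between -0.13 and 0.13 m and y of weight3 in the frame of station between -0.435 and -0.19 m and x of weight4 in the frame of station between -0.13 and 0.13 m and y of weight4 in the frame of station between -0.435 and -0.19 m); the robot touches nothing.
It fails at once if a weight was lifted more than 35 mm off the deck (z of any of weight1, weight2, weight3, weight4 in the frame of station above 0.175 m).
It fails at once if a bystander was moved more than 50 mm (distance of any of spray, jar, can, tape, tin, mallet from where it was at the start of the episode above 0.05 m).
Of weight1, weight2, weight3, weight4 only 2 to 4 are there at a start; the rules pass over those that are not, and their reading is None.
At some moment in a run one of weight1, weight2, weight3, weight4 may be knocked a few centimetres aside while the robot is not near it.
It also fails if it takes over 210 s, if anything falls off the work surface, if the arm or the gripper's body presses on something with over 40 N, if the wrist force passes 120 N, or if a joint passes its speed limit or range.

### The arm

A 6-joint arm with a two-finger parallel gripper is mounted at the origin on the work surface. World frame = base frame: x ahead of the robot, y to its left, z up, the work surface at z = 0. Lengths are in mm, angles in rad, forces in N, time in s.
With the tool pointing down it reaches from about 350 to 975 mm from the base axis. Payload 7.1 kg.
Tool frame: the origin (TCP) lies midway between the tips of the shut fingers; the grasp point (between the pads) lies 19 mm behind it (ctrl.grasp_offset is the distance from the TCP to the grasp point, in mm); z points along the fingers, y is the line along which they close (so a half turn about z gives the same grasp; the last joint's range is limited). The gripper opens to 88 mm and grips with 3 to 60 N. Pads are 20 mm wide; open, the fingers measure 115 mm over their backs; the gripper's body (75 mm by 178 mm) begins 61 mm behind the grasp point.
Start: joints at [-0.019, 0.423, 1.63, -0, 1.089, -0.019], TCP at [624.984, 0.026, 222.675] pointing down, gripper open.
Joint ranges: [-3, 3], [-0.9, 2.11], [0.09, 2.58], [-1.31, 4.45], [0.11, 2.69], [-2.54, 2.54]. Speed limits (rad/s): [2.39, 2.39, 3.01, 3.14, 3.14, 3.14].

### API

Orientations are given as a rotation vector (axis times angle).
In Python, from workcell import ctrl gives the robot as it stands. The module is installed in compiled form; this text tells all that it offers.
- The arm moves only by the tool servo_tool, never from a script. Its argument "rows" is a list of rows, each a list of 7 numbers: the turn, a rotation vector about the tool's x, y, z as a fraction of full scale, then the shift along the tool's x, y, z as a fraction of full scale, then the finger opening in mm, from 0 to 87.8. A call has 1 to 10 rows; each row is the pose to reach, as a shift and turn from the pose commanded when the call began, along the tool's axes at that moment; what a row does not reach only later rows make up. Full scale, the value 1, is 20 cm for a shift and 1.5 rad for a turn. A row lasts 1/8 s, in which the tool goes at most 62.5 mm and 10.7 degrees, less where a joint would pass 70% of its speed; a pose out of reach is approached as far as the arm can. A call with a number of a shift or a turn outside -1 to 1 is refused whole. A call with a gripper value outside its range is refused whole. The fingers move at their own pace and stop on an object; the grip force is fixed at half the most. Time passes only in rows, so rows that repeat a pose let the fingers close. It gives the time, the measured TCP pose, the force, the opening and the grip force at its end, in the units of the state.
- ctrl.get_obs(): the state, without advancing time (a new reading comes with each control period).
- ctrl.get_image(name): name is "scene" or "side" or "wrist"; returns (picture, depth): 384x512x3 uint8, red, green, blue; 384x512 float32, mm along the optical axis (not along the pixel's ray), 0 where there is no reading.
- ctrl.camera_info(name): a dict with "intrinsics" (3x3 intrinsics, pixels), "k1" (the pictures are not rectified: a ray, as slopes to the right and down, at radius r is drawn at 1 + k1 r^2 times it, then the intrinsics apply), "R" (3x3) and "t" (3): a world point X has camera coordinates R X + t. Camera axes: x right, y down, z forward; pixel columns grow to the right and rows downward; lengths in mm; the calibration is good to about 2 mm. A picture is of the moment at which its call begins: read the wrist's pose just before it. camera_info takes no time and is no camera call; for the wrist camera it gives the pose at the moment of the call.
- ctrl.close_job(): hands the job in; it is judged then, once.
The state is a dict: "t": time; "qpos": joint angles; "qvel": joint speeds; "joint_torque": joint torques, N m; "ee_pos": TCP position; "orientation": TCP orientation; "ft_force": force on the tool from outside, world axes, zero at the start; "moment": the same for the moment, N m; "width": finger opening in mm; "grasp_force": force on a finger pad.
Only numpy, scipy, OpenCV 4.12 (cv2) and the standard library are available. Lean on these libraries where they do the work, as an engineer would, in place of code of your own. Each camera call takes 0.05 s, during which the arm holds its last target. There are 200 camera calls.

## Working session

There is one attempt and no reset: what is moved stays moved. The work goes in short steps, Python scripts to look and compute and a tool call to move; the robot and the scene stay as the last step left them, time stands still between calls to the robot, and variables do not carry over. Pictures are saved under pics/ and viewed, at most 14 in all, crops included, and the job is handed in when it is done.

Besides the shell and the picture viewer there is one more tool, called after "Call:" in YAML: its name, and indented under it one key for each argument. servo_tool: Moves the arm, as the interface text tells. Its arguments: {"type":"object","properties":{"rows":{"type":"array","items":{"type":"array","items":{"type":"number"}}}},"required":["rows"]}

```bash
mkdir -p pics
cat > h.py <<'E'
import numpy as np, cv2
from scipy.spatial.transform import Rotation as Rn
from workcell import ctrl
def cap(name):
    ci=ctrl.camera_info(name); im,d=ctrl.get_image(name); return im,d,ci
def save(im,fn): cv2.imwrite('pics/'+fn,im[:,:,::-1])
def cloud(d,ci):
    K=np.array(ci["intrinsics"],float);k1=ci["k1"];h,w=d.shape
    v,u=np.mgrid[:h,:w]; x=(u-K[0,2])/K[0,0]; y=(v-K[1,2])/K[1,1]
    rd=np.hypot(x,y); r=rd.copy()
    for _ in range(8): r=rd/(1+k1*r*r)
    s=np.where(rd>0,r/np.maximum(rd,1e-9),1)
    P=np.stack([x*s*d,y*s*d,d],-1)
    W=(P-np.array(ci["t"]).reshape(3))@np.array(ci["R"])
    W[d<=0]=np.nan
    return W
E
python3 - <<'E'
from h import *
for n in ("scene","side"):
    im,d,ci=cap(n); save(im,n+'0.png'); np.savez(n+'0.npz',im=im,d=d,W=cloud(d,ci))
    print(n,ci["k1"],np.round(-np.array(ci["R"]).T@np.array(ci["t"]).reshape(3)))
o=ctrl.get_obs();print(o["ee_pos"],o["orientation"],o["width"],ctrl.grasp_offset)
a=np.hstack([np.load('scene0.npz')['im'],np.load('side0.npz')['im']])
E
```

```text
scene -0.08777384532494424 [1172. -588. 1290.]
side 0.014114005243401142 [  40. -609.  924.]
[6.24523071e+02 3.84803222e-02 2.22012986e+02] [-2.22074690e+00 -2.22079291e+00  1.42942437e-03] 87.65056287386265 18.700000000000003
```

View pics/scene0.png

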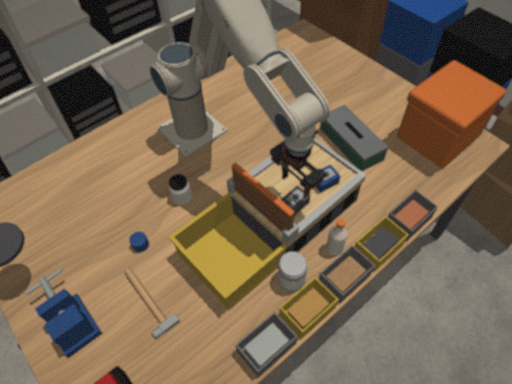

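View pics/side0.png

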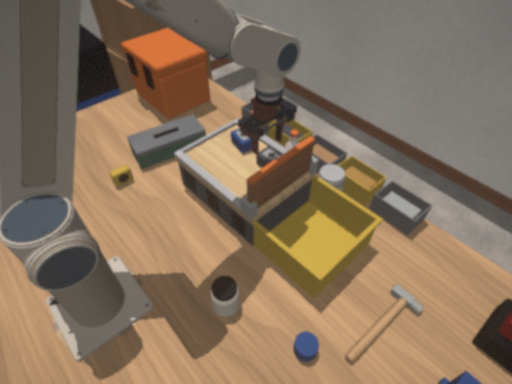

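Scene picture: gate (orange edge) around (262,193), yellow bin (230,250), deck behind with a blue weight (325,178) and a dark one (295,200), dry box (353,135). Side picture: gate (282,170), dry box (167,140), tape (121,176), blue weight (240,138).

Run:
```python
from h import *
for n in ("scene","side"):
    z=np.load(n+'0.npz'); im=z['im'].astype(int);W=z['W']
    hsv=cv2.cvtColor(z['im'],cv2.COLOR_RGB2HSV).astype(int);H,S,V=hsv[...,0],hsv[...,1],hsv[...,2]
    X,Y,Z=W[...,0],W[...,1],W[...,2]
    box=(X>300)&(X<950)&(Y>-500)&(Y<500)
    def rep(nm,m):
        m=m&box
        c,l,st,ce=cv2.connectedComponentsWithStats(m.astype(np.uint8))
        for i in range(1,c):
            if st[i,4]>25:
                P=W[l==i]; r=cv2.minAreaRect(P[:,:2].astype(np.float32))
                print(n,nm,st[i,4],'med',np.round(np.median(P,0)),'z',np.round(np.percentile(P[:,2],[5,95])),'rect',np.round(r[0]),np.round(r[1]),round(r[2],1),'px',np.round(ce[i]))
    rep('gatetop',(Z>255)&(Z<285)&(H<14)&(S>120))
    rep('gate?',(Z>200)&(Z<285)&(H<14)&(S>120))
    rep('drylid',(Z>72)&(Z<88)&(Y>150))
    rep('deck',(Z>134)&(Z<146)&(S>50)&(H>8)&(H<30))
    rep('blueW',(H>100)&(H<130)&(S>90)&(Z>145)&(Z<200))
    rep('wtop',(Z>176)&(Z<195))
    rep('curb',(Z>147)&(Z<158)&(S<60))
    rep('bin',(H>20)&(H<32)&(S>150)&(Z>118)&(Z<132))
    rep('low',(Z>25)&(Z<130)&~((H>20)&(H<32)&(S>150)))
```

```text
scene gatetop 540 med [ 604. -108.  269.] z [257. 273.] rect [ 585. -106.] [262.  21.] 2.8 px [264. 191.]
scene gate? 870 med [ 606. -110.  264.] z [208. 272.] rect [ 585. -106.] [262.  21.] 2.8 px [264. 194.]
scene drylid 1489 med [526. 436.  79.] z [74. 84.] rect [505. 441.] [129. 288.] 81.2 px [356. 134.]
scene drylid 40 med [712. 192.  80.] z [74. 87.] rect [711. 198.] [ 5. 96.] 1.3 px [350. 195.]
scene drylid 29 med [847. 336.  76.] z [72. 79.] rect [847. 336.] [86.  5.] 90.0 px [405. 198.]
scene drylid 31 med [888. 221.  74.] z [72. 78.] rect [889. 221.] [10. 70.] 86.8 px [395. 224.]
scene deck 1223 med [656. 174. 140.] z [136. 144.] rect [594.  90.] [195. 301.] 3.3 px [323. 180.]
scene deck 819 med [526.  14. 140.] z [136. 144.] rect [533.  21.] [153. 107.] 2.5 px [277. 180.]
scene deck 42 med [540.  89. 140.] z [136. 144.] rect [539.  88.] [69. 12.] 1.3 px [296. 171.]
scene deck 45 med [558. 121. 140.] z [136. 143.] rect [558. 121.] [34. 23.] 0.4 px [306. 170.]
scene deck 400 med [ 590. -122.  139.] z [135. 144.] rect [ 584. -122.] [247.  21.] 2.2 px [259. 214.]
scene blueW 1
[... 3686 characters left out ...]
80.] 0.0 px [320. 188.]
side low 62 med [845. 200.  45.] z [27. 71.] rect [851. 211.] [50. 37.] 50.0 px [272. 132.]
side low 33 med [ 715. -208.  100.] z [ 82. 113.] rect [ 715. -212.] [ 6. 37.] 0.1 px [331. 195.]
side low 46 med [ 719. -330.  104.] z [ 80. 117.] rect [ 720. -334.] [ 5. 48.] 1.8 px [364. 217.]
side low 43 med [ 715. -374.   65.] z [ 31. 123.] rect [ 711. -378.] [41.  8.] 3.2 px [373. 232.]
side low 32 med [ 456. -339.   41.] z [29. 53.] rect [ 456. -345.] [ 3. 47.] 2.4 px [303. 282.]
side low 44 med [ 459. -383.   49.] z [29. 72.] rect [ 465. -385.] [20. 28.] 60.9 px [316. 288.]
side low 535 med [ 334. -463.   45.] z [33. 48.] rect [ 337. -462.] [58. 58.] 66.4 px [306. 345.]
```

Call:
servo_tool:
  rows:
    - [0, 0, -0.3, 0, 0, -0.6, 87.8]
    - [0, 0, -1, 0, 0.1, -1, 87.8]
    - [0, 0, -1, 0, 0.1, -1, 87.8]
    - [0, 0, -1, 0, 0.1, -1, 87.8]
    - [0, 0, -1, 0, 0.1, -1, 87.8]
    - [0, 0, -1, 0, 0.1, -1, 87.8]
    - [0, 0, -1, 0, 0.1, -1, 87.8]
    - [0, 0, -1, 0, 0.1, -1, 87.8]
    - [0, 0, -1, 0, 0.1, -1, 87.8]

```text
t: 1.23
ee_pos: [644.8, 0.0, 422.2]
orientation: [-0.114, -3.139, 0.0]
ft_force: [-0.0, -0.1, 0.5]
width: 88.0
grasp_force: 0.0
```

Run:
```python
from h import *
im,d,ci=cap('wrist'); save(im,'w1.png'); np.savez('w1.npz',im=im,d=d,W=cloud(d,ci))
print(np.round(-np.array(ci["R"]).T@np.array(ci["t"]).reshape(3)))
o=ctrl.get_obs();print(o['t'],o["ee_pos"],o["orientation"],o['qpos'])
W=np.load('w1.npz')['W']
for q in [(40,40),(256,40),(470,40),(256,192),(40,340),(256,340),(470,340)]: print(q,np.round(W[q[1],q[0]]))
```

```text
[568.   6. 585.]
1.275 [6.44829522e+02 1.73164967e-02 4.22230547e+02] [-1.17329900e-01 -3.13860595e+00  1.67080938e-05] [-1.84307982e-02  3.03471358e-01  1.35129176e+00  4.41870923e-06
  1.48762400e+00 -1.51449668e+00]
(40, 40) [ 456. -289.  126.]
(256, 40) [487.  21. 139.]
(470, 40) [490. 385.  51.]
(256, 192) [700.   6. 153.]
(40, 340) [620. -51. 527.]
(256, 340) [1824.  -50. -745.]
(470, 340) [629.  57. 526.]
```

View pics/w1.png

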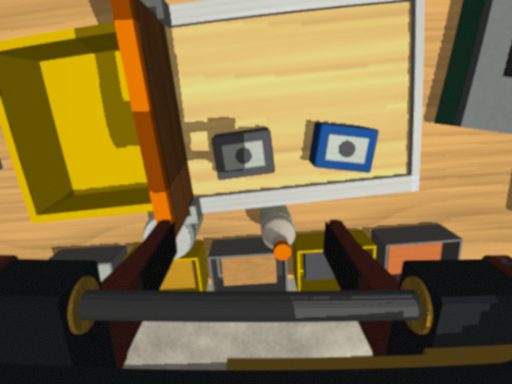

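The wrist picture shows only two weights: dark (243,153) and blue (345,147). The gate is at (150,110), the dry box edge at (460,60), and the spray cap at (282,250), just off the far curb.

Run:
```python
from h import *
z=np.load('w1.npz');W=z['W'];im=z['im']
X,Y,Z=W[...,0],W[...,1],W[...,2]
HSV=cv2.cvtColor(im,cv2.COLOR_RGB2HSV).astype(int)
def rep(nm,m,k=40):
    c,l,st,ce=cv2.connectedComponentsWithStats(m.astype(np.uint8))
    for i in range(1,c):
        if st[i,4]>k:
            P=W[l==i]; r=cv2.minAreaRect(P[:,:2].astype(np.float32))
            print(nm,st[i,4],'z',np.round(np.percentile(P[:,2],[5,50,95])),'rect',np.round(r[0]),np.round(r[1]),round(r[2],1),'px',np.round(ce[i]))
dk=(Y>-80)&(Y<240)&(X>450)&(X<710)
rep('w',(Z>178)&(Z<192)&dk,150)
rep('gate',(Z>262)&(Z<276)&(Y<-50)&(HSV[...,0]<14)&(HSV[...,1]>120))
rep('dry',(Z>74)&(Z<88)&(Y>330)&(X<700),200)
rep('curb',(Z>148)&(Z<156)&(Y>-130),200)
# drybox face line
m=(Z>74)&(Z<88)&(Y>330)&(X<700)
P=W[m]; 
for a in range(440,640,30):
    s=P[(abs(P[:,0]-a)<8)]
    if len(s): print(a, s[:,1].min())
m=(Z>15)&(Z<70)&(Y>330)&(X<700)&(Y<420); P=W[m]; print('face',len(P),np.round(np.polyfit(P[:,0],P[:,1],1),3))
# tape / obstacles between deck and drybox from side
S=np.load('side0.npz')['W']; s=(S[...,2]>15)&(S[...,0]>250)&(S[...,0]<440)&(S[...,1]>150)&(S[...,1]<500)
W=S; rep('tape',s)
m=(S[...,2]>10)&(S[...,2]<70)&(S[...,1]>340)&(S[...,1]<420)&(S[...,0]>390)&(S[...,0]<640); P=S[m]; print('face',len(P),np.round(np.polyfit(P[:,0],P[:,1],1),3),np.polyval(np.polyfit(P[:,0],P[:,1],1),495))
```

```text
w 2621 z [184. 186. 188.] rect [638. 131.] [80. 61.] 79.9 px [345. 148.]
w 2542 z [184. 186. 188.] rect [637.  -8.] [59. 80.] 3.7 px [243. 154.]
dry 4946 z [79. 81. 83.] rect [539. 422.] [ 98. 205.] 81.6 px [492.  74.]
curb 2911 z [151. 153. 154.] rect [445.  66.] [ 26. 326.] 2.0 px [250.   8.]
curb 5366 z [150. 153. 154.] rect [590.  79.] [263. 343.] 2.2 px [344. 158.]
440 392.69480306698784
470 387.61554991341194
500 382.00792943686116
530 376.4120014360859
560 371.2305945361605
590 365.93125224220734
620 360.4919007134805
face 2489 [-1.8100e-01  4.7454e+02]
tape 702 z [22. 78. 84.] rect [399. 446.] [110.  85.] 87.6 px [145. 149.]
tape 396 z [ 28. 101. 152.] rect [432. 196.] [16. 91.] 2.0 px [185. 171.]
tape 257 z [21. 52. 63.] rect [280. 390.] [59. 40.] 0.2 px [122. 173.]
face 581 [-1.85000e-01  4.74154e+02] 382.3608467226494
```

Call:
servo_tool:
  rows:
    - [0, 0, -0.078, 0.263, -0.559, 0.0, 87.8]
    - [0, 0, -0.078, 0.263, -0.559, 0.4, 87.8]
    - [0, 0, -0.078, 0.263, -0.559, 0.6, 87.8]
    - [0, 0, -0.078, 0.263, -0.559, 0.8, 87.8]
    - [0, 0, -0.078, 0.263, -0.559, 0.91, 87.8]
    - [0, 0, -0.078, 0.263, -0.559, 0.91, 87.8]
    - [0, 0, -0.078, 0.263, -0.559, 0.91, 0]
    - [0, 0, -0.078, 0.263, -0.559, 0.91, 0]
    - [0, 0, -0.078, 0.263, -0.559, 0.91, 0]
    - [0, 0, -0.078, 0.263, -0.559, 0.91, 0]

```text
t: 2.52
ee_pos: [584.9, -107.8, 241.3]
orientation: [-0.072, 3.14, -0.0]
ft_force: [0.1, 0.7, -0.1]
width: 51.7
grasp_force: 0.0
```

```bash
cat >> h.py <<'E'
def st():
    o=ctrl.get_obs(); R=Rn.from_rotvec(o['orientation']).as_matrix()
    print('t',round(o['t'],2),'p',np.round(o['ee_pos'],1),'yawY',round(np.degrees(np.arctan2(R[1,1],R[0,1])),1),'F',np.round(o['ft_force'],1),'w',round(o['width'],1),'g',round(o['grasp_force'],1),'q6',np.round(o['qpos'][5],2)); return o,R
def go(p,yaw,tilt=0.,R0=None,p0=None):
    "tool-down, tool y axis at yaw deg; tilt: rotate about tool x (rad), + = tool top leans to tool +y"
    o=ctrl.get_obs(); R=Rn.from_rotvec(o['orientation']).as_matrix(); q=np.array(o['ee_pos'])
    if R0 is not None: R,q=R0,p0
    a=np.radians(yaw); y=np.array([np.cos(a),np.sin(a),0]); z=np.array([0,0,-1.]); x=np.cross(y,z)
    T=np.stack([x,y,z],1)@Rn.from_rotvec([tilt,0,0]).as_matrix()
    print('row',np.round(np.r_[Rn.from_matrix(R.T@T).as_rotvec()/1.5,R.T@(np.array(p)-q)/200],3), 'topdir',np.round(-T[:,2],3))
    return T,np.array(p,float)
E
python3 - <<'E'
from h import *
st()
E
```

```text
t 2.52 p [ 584.9 -107.8  241.3] yawY 92.6 F [ 0.1  0.7 -0.1] w 51.7 g 0.0 q6 -1.82
```

Call:
servo_tool:
  rows:
    - [0, 0, 0, 0, 0, 0, 0]
    - [0, 0, 0, 0, 0, 0, 0]
    - [0, 0, 0, 0, 0, 0, 0]
    - [0, 0, 0, 0, 0, 0, 0]
    - [0, 0, 0, 0, 0, 0, 0]
    - [0, 0, 0, 0, 0, 0, 0]
    - [0, 0, 0, 0, 0, -0.08, 0]
    - [0, 0, 0, 0, 0, -0.18, 0]
    - [0, 0, 0, 0, 0, -0.3, 0]
    - [0, 0, 0, 0, 0, -0.45, 0]

```text
t: 3.78
ee_pos: [584.2, -107.7, 331.7]
orientation: [0.072, -3.14, -0.0]
ft_force: [0.3, -0.5, -1.7]
width: 17.6
grasp_force: 30.0
```

Run:
```python
from h import *
o,R=st()
go([512,330,340],79.7)
print('j')
```

```text
t 3.77 p [ 584.2 -107.7  331.7] yawY 92.6 F [ 0.3 -0.5 -1.7] w 17.6 g 30.0 q6 -1.82
row [ 0.000e+00 -1.000e-03  1.510e-01  2.600e-01  2.203e+00 -4.000e-02] topdir [-0. -0.  1.]
j
```

Call:
servo_tool:
  rows:
    - [0, 0, 0, 0, 0.15, -0.06, 0]
    - [0, 0, 0.05, 0.05, 0.4, -0.06, 0]
    - [0, 0, 0.1, 0.1, 0.65, -0.06, 0]
    - [0, 0, 0.15, 0.13, 0.9, -0.06, 0]
    - [0, 0, 0.15, 0.13, 1.0, -0.06, 0]

```text
t: 4.4
ee_pos: [548.7, 93.0, 343.6]
orientation: [0.277, 3.129, 0.001]
ft_force: [0.2, 0.3, -3.0]
width: 17.6
grasp_force: 30.0
```

Call:
servo_tool:
  rows:
    - [0, 0, 0, 0, 0.2, 0, 0]
    - [0, 0, 0, 0, 0.45, 0, 0]
    - [0, 0, 0, 0, 0.7, 0, 0]
    - [0, 0, 0, 0, 0.9, 0, 0]
    - [0, 0, 0, 0, 1.0, 0, 0]
    - [0, 0, 0, 0, 1.0, 0, 0]

```text
t: 5.15
ee_pos: [585.2, 288.0, 342.5]
orientation: [-0.278, -3.129, 0.001]
ft_force: [-0.2, -0.1, -3.6]
width: 17.9
grasp_force: 30.0
```

Run:
```python
from h import *
o,R=st()
u=np.array([.984,-.178,0]);n=np.array([.178,.984,0]); face=np.array([495,383.7,0]); zz=np.array([0,0,1.])
# bottom->TCP distance along gate: gate top 130 ; TCP was 241.3-140 above bottom
L=101.3
for th,up in ((0.0,30.),(0.25,12.),(0.25,3.)):
    # box-side bottom edge at distance 80*tan(.25) from face (+4 gap)
    foot=face-n*(80*np.tan(.25)+5)+zz*up
    d=np.cos(th)*zz+np.sin(th)*n; t=np.cos(th)*n-np.sin(th)*zz
    p=foot-t*9+d*L
    print(th,up,np.round(p,1)); go(p,79.7,th); go(p,79.7,-th)
```

```text
t 5.15 p [585.2 288.  342.5] yawY 79.8 F [-0.2 -0.1 -3.6] w 17.9 g 30.0 q6 -0.95
0.0 30.0 [488.9 349.8 131.3]
row [-0.    -0.     0.002  0.528  0.22   1.056] topdir [-0. -0.  1.]
row [-0.    -0.     0.002  0.528  0.22   1.056] topdir [-0. -0.  1.]
0.25 12.0 [493.4 374.8 112.4]
row [0.166 0.    0.002 0.528 0.347 1.15 ] topdir [0.044 0.243 0.969]
row [-0.167 -0.     0.002  0.528  0.347  1.15 ] topdir [-0.044 -0.243  0.969]
0.25 3.0 [493.4 374.8 103.4]
row [0.166 0.    0.002 0.528 0.347 1.195] topdir [0.044 0.243 0.969]
row [-0.167 -0.     0.002  0.528  0.347  1.195] topdir [-0.044 -0.243  0.969]
```

Call:
servo_tool:
  rows:
    - [0, 0, 0, 0.2, 0.1, 0, 0]
    - [0, 0, 0, 0.45, 0.18, 0.05, 0]
    - [0, 0, 0, 0.528, 0.2, 0.25, 0]
    - [0, 0, 0, 0.528, 0.2, 0.5, 0]
    - [0, 0, 0, 0.528, 0.2, 0.75, 0]
    - [0.05, 0, 0, 0.528, 0.22, 0.95, 0]
    - [0.1, 0, 0, 0.528, 0.3, 1, 0]
    - [0.166, 0, 0, 0.528, 0.347, 1, 0]
    - [0.166, 0, 0, 0.528, 0.347, 1, 0]

```text
t: 6.28
ee_pos: [494.2, 375.1, 142.3]
orientation: [-0.275, -3.084, 0.386]
ft_force: [0.7, -0.5, -2.7]
width: 17.9
grasp_force: 30.0
```

Run:
```python
from h import *
o,R=st()
print(np.round(-R[:,2],3)); T,p=go([493.4,374.8,104.5],79.7,.25)
im,d,ci=cap('side'); im2,_,_=cap('wrist'); save(np.hstack([im[60:320,60:380],im2[60:320,:]])[:, :800],'lean0.png')
```

```text
t 6.28 p [494.2 375.1 142.3] yawY 79.8 F [ 0.7 -0.5 -2.7] w 17.9 g 30.0 q6 -0.6
[0.043 0.242 0.969]
row [0.001 0.    0.001 0.004 0.044 0.184] topdir [0.044 0.243 0.969]
```

View pics/lean0.png

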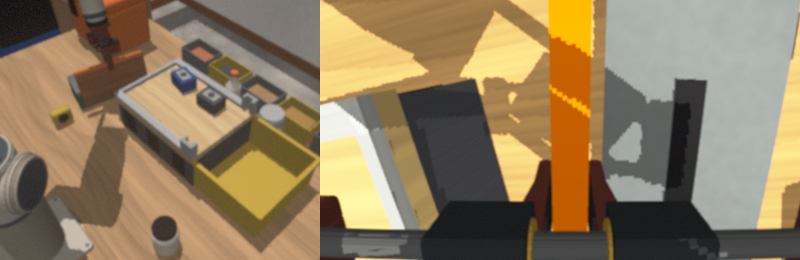

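The gate (130-ish px, left half) hangs parallel to the dry box, with the lid at the right of the wrist view. I'll lower it until it touches.

Call:
servo_tool:
  rows:
    - [0, 0, 0, 0, 0.012, 0.05, 0]
    - [0, 0, 0, 0, 0.025, 0.1, 0]
    - [0, 0, 0, 0, 0.035, 0.14, 0]
    - [0, 0, 0, 0, 0.04, 0.16, 0]
    - [0, 0, 0, 0, 0.042, 0.174, 0]
    - [0, 0, 0, 0, 0.042, 0.174, 0]

```text
t: 7.12
ee_pos: [493.3, 374.3, 106.8]
orientation: [-0.276, -3.083, 0.386]
ft_force: [-0.0, 0.1, -2.7]
width: 18.1
grasp_force: 30.0
```

Call:
servo_tool:
  rows:
    - [0, 0, 0, 0, 0.003, 0.01, 0]
    - [0, 0, 0, 0, 0.005, 0.02, 0]
    - [0, 0, 0, 0, 0.006, 0.025, 0]
    - [0, 0, 0, 0, 0.006, 0.025, 0]

```text
t: 7.62
ee_pos: [493.3, 374.2, 101.7]
orientation: [-0.276, -3.083, 0.386]
ft_force: [0.8, 0.2, -3.2]
width: 18.2
grasp_force: 30.0
```

Call:
servo_tool:
  rows:
    - [0, 0, 0, 0, 0.002, 0.007, 0]
    - [0, 0, 0, 0, 0.003, 0.014, 0]
    - [0, 0, 0, 0, 0.003, 0.014, 0]
    - [0, 0, 0, 0, 0.003, 0.014, 0]

```text
t: 8.12
ee_pos: [493.6, 374.3, 99.6]
orientation: [-0.277, -3.084, 0.385]
ft_force: [-0.4, -0.5, 5.9]
width: 17.7
grasp_force: 30.0
```

Run:
```python
from h import *
st()
im,d,ci=cap('side'); W=cloud(d,ci)
hsv=cv2.cvtColor(im,cv2.COLOR_RGB2HSV).astype(int)
m=(W[...,0]>340)&(W[...,0]<650)&(W[...,1]>290)&(W[...,1]<420)&(hsv[...,0]<16)&(hsv[...,1]>100)&(W[...,2]>4)&(W[...,2]<140)
P=W[m]; n=np.array([.178,.984]); s=P[:,:2]@n
print(len(P)); 
for z in range(5,140,10):
    q=abs(P[:,2]-z)<5
    if q.sum()>5: print(z,q.sum(),np.round(np.median(s[q]),1), np.round([P[q][:,0].min(),P[q][:,0].max()]))
print('face s',np.array([495,383.7])@n)
```

```text
t 8.12 p [493.6 374.3  99.6] yawY 79.7 F [-0.4 -0.5  5.9] w 17.7 g 30.0 q6 -0.59
1718
5 32 421.0 [360. 469.]
15 80 422.5 [360. 473.]
25 73 425.4 [360. 471.]
35 82 427.7 [361. 472.]
45 70 430.3 [363. 471.]
55 82 432.8 [360. 485.]
65 117 436.5 [362. 545.]
75 150 438.9 [364. 601.]
85 169 441.8 [365. 616.]
95 185 444.7 [368. 621.]
105 156 447.4 [369. 618.]
115 183 450.1 [367. 622.]
125 226 452.8 [367. 624.]
135 113 454.0 [369. 619.]
face s 465.6708
```

Call:
servo_tool:
  rows:
    - [0.012, 0, 0, 0, 0.01, -0.003, 0]
    - [0.024, 0, 0, 0, 0.02, -0.006, 0]
    - [0.033, 0, 0, 0, 0.026, -0.006, 0]
    - [0.033, 0, 0, 0, 0.026, -0.006, 0]

```text
t: 8.68
ee_pos: [494.4, 379.5, 98.7]
orientation: [-0.274, -3.068, 0.463]
ft_force: [1.8, -0.3, 3.7]
width: 17.7
grasp_force: 30.0
```

Call:
servo_tool:
  rows:
    - [0, 0, 0, 0, 0, 0, 22]
    - [0, 0, 0, 0, 0, 0, 26]
    - [0, 0, 0, 0, 0, 0, 32]
    - [0, 0, 0, 0, 0, 0, 44]
    - [0, 0, 0, 0, 0, 0, 44]
    - [0, 0, 0, 0, 0, 0, 44]

```text
t: 9.43
ee_pos: [494.2, 379.3, 98.8]
orientation: [-0.275, -3.068, 0.461]
ft_force: [-0.7, 0.5, 0.6]
width: 43.5
grasp_force: 0.0
```

Run:
```python
from h import *
st()
im,d,ci=cap('side'); W=cloud(d,ci)
hsv=cv2.cvtColor(im,cv2.COLOR_RGB2HSV).astype(int)
m=(W[...,0]>340)&(W[...,0]<650)&(W[...,1]>290)&(W[...,1]<420)&(hsv[...,0]<16)&(hsv[...,1]>100)&(W[...,2]>4)&(W[...,2]<140)
P=W[m]; n=np.array([.178,.984]); s=P[:,:2]@n
for z in range(15,140,30):
    q=abs(P[:,2]-z)<5
    if q.sum()>5: print(z,q.sum(),np.round(np.median(s[q]),1), np.round([P[q][:,0].min(),P[q][:,0].max()]))
im2,_,_=cap('wrist'); save(np.hstack([im[60:320,60:380],im2[60:320,:]])[:, :800],'lean1.png')
```

```text
t 9.43 p [494.2 379.3  98.8] yawY 79.8 F [-0.7  0.5  0.6] w 43.5 g 0.0 q6 -0.56
15 80 423.9 [360. 473.]
45 76 433.6 [364. 470.]
75 160 444.8 [365. 635.]
105 164 454.4 [369. 621.]
135 58 460.0 [389. 620.]
```

View pics/lean1.png

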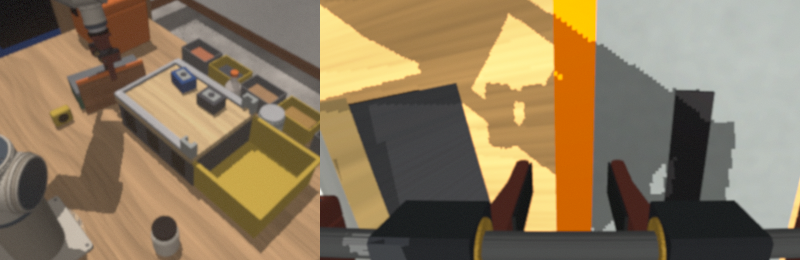

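The gate leans on the box, released: tilt is about 0.33 rad and both fingers stand clear of it.

Call:
servo_tool:
  rows:
    - [0, 0, 0, 0, 0, -0.1, 44]
    - [0, 0, 0, 0, 0, -0.25, 44]
    - [0, 0, 0, 0, 0, -0.5, 44]
    - [0, 0, 0, 0, 0, -0.8, 40]
    - [0, 0, 0, 0, 0, -1, 36]
    - [0, 0, 0, 0, 0, -1, 32]
    - [0, 0, 0, 0, 0, -1, 32]

```text
t: 10.4
ee_pos: [504.2, 437.0, 289.8]
orientation: [-0.275, -3.068, 0.462]
ft_force: [-0.8, -0.6, -0.4]
width: 31.6
grasp_force: 0.0
```

Run:
```python
from h import *
o,R=st()
im,d,ci=cap('side'); W=cloud(d,ci)
hsv=cv2.cvtColor(im,cv2.COLOR_RGB2HSV).astype(int)
m=(W[...,0]>340)&(W[...,0]<650)&(W[...,1]>290)&(W[...,1]<420)&(hsv[...,0]<16)&(hsv[...,1]>100)&(W[...,2]>4)&(W[...,2]<140)
P=W[m]; s=P[:,:2]@np.array([.178,.984])
for z in range(15,140,30):
    q=abs(P[:,2]-z)<5
    if q.sum()>5: print(z,q.sum(),np.round(np.median(s[q]),1), np.round([P[q][:,0].min(),P[q][:,0].max()]))
go([500,300,300],79.7)
T=go([500,300,300],2.4)
```

```text
t 10.4 p [504.2 437.  289.8] yawY 79.8 F [-0.8 -0.6 -0.4] w 31.6 g 0.0 q6 -0.59
15 76 423.4 [359. 470.]
45 81 433.7 [363. 471.]
75 178 444.2 [366. 633.]
105 185 454.4 [368. 622.]
135 32 462.5 [388. 615.]
row [-0.2   -0.001  0.001 -0.101 -0.662  0.147] topdir [-0. -0.  1.]
row [-0.169  0.134  0.893 -0.101 -0.662  0.147] topdir [-0. -0.  1.]
```

Call:
servo_tool:
  rows:
    - [-0.02, 0.015, 0.1, -0.1, -0.2, -0.1, 32]
    - [-0.06, 0.05, 0.3, -0.1, -0.4, 0.0, 32]
    - [-0.169, 0.134, 0.893, -0.1, -0.66, 0.1, 32]
    - [-0.169, 0.134, 0.893, -0.1, -0.66, 0.147, 32]
    - [-0.169, 0.134, 0.893, -0.1, -0.66, 0.147, 32]
    - [-0.169, 0.134, 0.893, -0.1, -0.66, 0.147, 32]
    - [-0.169, 0.134, 0.893, -0.1, -0.66, 0.147, 32]
    - [-0.169, 0.134, 0.893, -0.1, -0.66, 0.147, 32]
    - [-0.169, 0.134, 0.893, -0.1, -0.66, 0.147, 32]
    - [-0.169, 0.134, 0.893, -0.1, -0.66, 0.147, 32]

```text
t: 11.7
ee_pos: [500.1, 300.7, 299.9]
orientation: [2.172, 2.269, -0.0]
ft_force: [0.8, 0.7, 0.7]
width: 32.0
grasp_force: 0.0
```

```bash
cat >> h.py <<'E'
def weights():
    for n in('scene','side'):
        im,d,ci=cap(n);W=cloud(d,ci);Z=W[...,2]
        m=(Z>178)&(Z<192)&(W[...,1]>-190)&(W[...,1]<240)&(W[...,0]>450)&(W[...,0]<705)
        c,l,s,ce=cv2.connectedComponentsWithStats(m.astype(np.uint8))
        for i in range(1,c):
            if s[i,4]>60:
                P=W[l==i]; r=cv2.minAreaRect(P[:,:2].astype(np.float32)); print(n,s[i,4],np.round(r[0]),np.round(r[1]),round(r[2],1),np.round(im[l==i].mean(0)))
    return im
E
python3 - <<'E'
from h import *
st(); weights()
go([634.5,57,250],2.4);go([634.5,57,152],2.4)
E
```

```text
t 11.7 p [500.1 300.7 299.9] yawY 2.5 F [0.8 0.7 0.7] w 32.0 g 0.0 q6 0.48
scene 340 [639. 130.] [80. 62.] 81.3 [ 89.  99. 115.]
scene 394 [638.  -7.] [63. 82.] 3.2 [103. 101.  96.]
side 289 [636. 127.] [83. 60.] 80.0 [100. 106. 125.]
side 342 [635. -12.] [60. 81.] 3.6 [109. 106. 103.]
row [ 0.000e+00 -0.000e+00  1.000e-03 -1.248e+00  6.180e-01  2.510e-01] topdir [-0. -0.  1.]
row [ 0.000e+00 -0.000e+00  1.000e-03 -1.248e+00  6.170e-01  7.410e-01] topdir [-0. -0.  1.]
```

Call:
servo_tool:
  rows:
    - [0, 0, 0, -0.3, 0.15, 0, 32]
    - [0, 0, 0, -0.6, 0.4, 0.1, 32]
    - [0, 0, 0, -0.9, 0.61, 0.2, 32]
    - [0, 0, 0, -1.0, 0.618, 0.25, 32]

```text
t: 12.3
ee_pos: [634.1, 104.9, 250.2]
orientation: [2.173, 2.268, 0.004]
ft_force: [0.2, 0.1, -0.3]
width: 31.8
grasp_force: 0.0
```

Call:
servo_tool:
  rows:
    - [0, 0, 0, -0.2, 0, 0, 32]
    - [0, 0, 0, -0.248, 0, 0, 32]
    - [0, 0, 0, -0.248, 0, 0.2, 32]
    - [0, 0, 0, -0.248, 0, 0.35, 32]
    - [0, 0, 0, -0.248, 0, 0.49, 32]
    - [0, 0, 0, -0.248, 0, 0.49, 32]

```text
t: 13.05
ee_pos: [633.0, 57.9, 150.7]
orientation: [-2.171, -2.267, 0.002]
ft_force: [0.0, -0.0, -0.3]
width: 32.0
grasp_force: 0.0
```

Run:
```python
from h import *
st(); go([641,-100,152],2.4)
```

```text
t 13.05 p [633.   57.9 150.7] yawY 2.5 F [ 0.  -0.  -0.3] w 32.0 g 0.0 q6 0.03
row [-0.002 -0.001  0.001 -0.79   0.006 -0.007] topdir [-0. -0.  1.]
```

Call:
servo_tool:
  rows:
    - [0, 0, 0, -0.06, 0, 0, 32]
    - [0, 0, 0, -0.12, 0, 0, 32]
    - [0, 0, 0, -0.18, 0, 0, 32]
    - [0, 0, 0, -0.25, 0, 0, 32]
    - [0, 0, 0, -0.32, 0, 0, 32]
    - [0, 0, 0, -0.39, 0, 0, 32]
    - [0, 0, 0, -0.46, 0, 0, 32]
    - [0, 0, 0, -0.53, 0, 0, 32]
    - [0, 0, 0, -0.58, 0, 0, 32]
    - [0, 0, 0, -0.58, 0, 0, 32]

```text
t: 14.3
ee_pos: [640.3, -59.4, 154.3]
orientation: [2.174, 2.265, 0.007]
ft_force: [0.4, 3.2, 1.6]
width: 31.6
grasp_force: 1.4
```

Run:
```python
from h import *
st(); weights()
```

```text
t 14.3 p [640.3 -59.4 154.3] yawY 2.3 F [0.4 3.2 1.6] w 31.6 g 1.4 q6 -0.15
scene 345 [638. 130.] [81. 61.] 80.0 [ 91. 101. 118.]
scene 450 [ 641. -103.] [62. 96.] 1.5 [65. 64. 61.]
side 288 [636. 128.] [84. 62.] 80.4 [101. 108. 127.]
side 427 [ 637. -103.] [ 61. 101.] 2.3 [71. 68. 66.]
```

Call:
servo_tool:
  rows:
    - [0, 0, 0, -0.06, 0, 0, 32]
    - [0, 0, 0, -0.14, 0, 0, 32]
    - [0, 0, 0, -0.22, 0, 0, 32]
    - [0, 0, 0, -0.3, 0, 0, 32]
    - [0, 0, 0, -0.36, 0, 0, 32]
    - [0, 0, 0, -0.36, 0, 0, 32]
    - [0, 0, 0, -0.36, 0, 0, 32]
    - [0, 0, 0, -0.2, 0, -0.1, 32]
    - [0, 0, 0, 0, 0, -0.5, 32]
    - [0, 0, 0, 0.3, 0, -0.5, 32]

```text
t: 15.65
ee_pos: [638.9, -11.7, 251.6]
orientation: [2.174, 2.262, 0.007]
ft_force: [0.8, 0.0, -0.2]
width: 31.6
grasp_force: 0.0
```

Run:
```python
from h import *
st(); im=weights(); a,_,_=cap('scene')
save(np.hstack([a[120:320,150:400],im[80:280,150:400]]),'bin1.png')
```

```text
t 15.65 p [638.9 -11.7 251.6] yawY 2.3 F [ 0.8  0.  -0.2] w 31.6 g 0.0 q6 -0.08
scene 187 [641. 131.] [83. 59.] 84.3 [ 83.  95. 116.]
side 289 [635. 128.] [83. 61.] 81.2 [101. 108. 127.]
```

View pics/bin1.png

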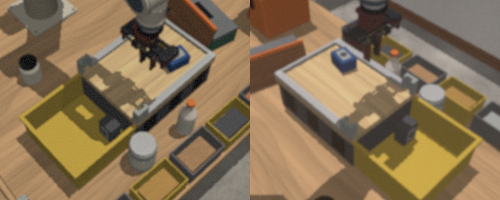

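The dark weight is in the bin, standing in the corner next to the lip ((112,128) in the left half). The blue one is in the same lane, so I'll first slide it sideways to the deck's middle.

Call:
servo_tool:
  rows:
    - [0, 0, -0.2, 0.2, 0.1, 0, 36]
    - [0, 0, -1, 0.5, 0.275, 0, 36]
    - [0, 0, -1, 0.69, 0.275, 0, 36]
    - [0, 0, -1, 0.69, 0.275, 0, 36]
    - [0, 0, -1, 0.69, 0.275, 0, 36]
    - [0, 0, -1, 0.69, 0.275, 0, 36]
    - [0, 0, -1, 0.69, 0.275, 0, 36]
    - [0, 0, -1, 0.69, 0.275, 0, 36]
    - [0, 0, -1, 0.69, 0.275, 0, 36]
    - [0, 0, -1, 0.69, 0.275, 0, 36]

```text
t: 17.05
ee_pos: [686.3, 127.8, 247.8]
orientation: [0.052, 3.141, 0.001]
ft_force: [0.5, -0.2, 0.2]
width: 35.8
grasp_force: 0.0
```

Run:
```python
from h import *
st(); weights(); go([695,129,161],92.4)
```

```text
t 17.05 p [686.3 127.8 247.8] yawY 88.1 F [ 0.5 -0.2  0.2] w 35.8 g 0.0 q6 -1.37
scene 253 [637. 129.] [76. 63.] 81.2 [71. 78. 91.]
side 290 [635. 127.] [82. 61.] 79.8 [ 90.  95. 111.]
row [ 0.     0.001 -0.049 -0.042  0.006  0.436] topdir [-0. -0.  1.]
```

Call:
servo_tool:
  rows:
    - [0, 0, -0.049, -0.047, 0.006, 0.1, 36]
    - [0, 0, -0.049, -0.047, 0.006, 0.25, 36]
    - [0, 0, -0.049, -0.047, 0.006, 0.35, 36]
    - [0, 0, -0.049, -0.047, 0.006, 0.43, 36]
    - [0, 0, -0.049, -0.047, 0.006, 0.43, 36]

```text
t: 17.77
ee_pos: [695.4, 129.2, 161.2]
orientation: [0.07, -3.14, -0.001]
ft_force: [0.5, 1.0, -1.1]
width: 36.3
grasp_force: 0.0
```

Call:
servo_tool:
  rows:
    - [0, 0, 0, 0.05, 0, 0, 36]
    - [0, 0, 0, 0.1, 0, 0, 36]
    - [0, 0, 0, 0.15, 0, 0, 36]
    - [0, 0, 0, 0.2, 0, 0, 36]
    - [0, 0, 0, 0.25, 0, 0, 36]
    - [0, 0, 0, 0.3, 0, 0, 36]
    - [0, 0, 0, 0.36, 0, 0, 36]
    - [0, 0, 0, 0.42, 0, 0, 36]
    - [0, 0, 0, 0.47, 0, 0, 36]
    - [0, 0, 0, 0.47, 0, 0, 36]

```text
t: 19.02
ee_pos: [603.7, 125.4, 164.6]
orientation: [-0.07, 3.133, 0.003]
ft_force: [4.1, 0.9, 1.6]
width: 36.1
grasp_force: 1.9
```

Run:
```python
from h import *
st(); weights()
```

```text
t 19.02 p [603.7 125.4 164.6] yawY 92.6 F [4.1 0.9 1.6] w 36.1 g 1.9 q6 -1.43
side 350 [573. 119.] [85. 80.] 3.8 [80. 81. 92.]
```

Call:
servo_tool:
  rows:
    - [0, 0, 0, -0.08, 0, 0, 32]
    - [0, 0, 0, -0.1, 0, -0.2, 32]
    - [0, 0, 0, -0.1, 0, -0.45, 32]
    - [0, 0, 1, 0.2, 0.34, -0.45, 32]
    - [0, 0, 1, 0.2, 0.34, -0.45, 32]
    - [0, 0, 1, 0.2, 0.34, -0.45, 32]
    - [0, 0, 1, 0.2, 0.34, -0.45, 32]
    - [0, 0, 1, 0.2, 0.34, -0.45, 32]
    - [0, 0, 1, 0.2, 0.34, -0.45, 32]
    - [0, 0, 1, 0.2, 0.34, -0.45, 32]

```text
t: 20.38
ee_pos: [559.0, 191.1, 251.9]
orientation: [-1.868, -2.525, -0.0]
ft_force: [0.6, 0.2, -0.4]
width: 32.0
grasp_force: 0.0
```

Run:
```python
from h import *
st(); weights(); go([560,188,152],2.4)
```

```text
t 20.38 p [559.  191.1 251.9] yawY 17.0 F [ 0.6  0.2 -0.4] w 32.0 g 0.0 q6 0.01
scene 343 [565. 123.] [62. 86.] 2.8 [64. 70. 79.]
side 313 [560. 118.] [61. 82.] 3.0 [76. 77. 87.]
row [ 0.    -0.     0.173 -0.017 -0.     0.5  ] topdir [-0. -0.  1.]
```

Call:
servo_tool:
  rows:
    - [0, 0, 0.09, 0, 0, 0.1, 32]
    - [0, 0, 0.173, 0, 0, 0.25, 32]
    - [0, 0, 0.173, 0, 0, 0.4, 32]
    - [0, 0, 0.173, 0, 0, 0.5, 32]
    - [0, 0, 0.173, 0, 0, 0.5, 32]

```text
t: 21.1
ee_pos: [558.1, 190.9, 150.6]
orientation: [-2.168, -2.272, 0.003]
ft_force: [0.3, 0.6, 0.4]
width: 31.9
grasp_force: 0.0
```

Call:
servo_tool:
  rows:
    - [0, 0, 0, -0.07, 0, 0, 32]
    - [0, 0, 0, -0.14, 0, 0, 32]
    - [0, 0, 0, -0.21, 0, 0, 32]
    - [0, 0, 0, -0.29, 0, 0, 32]
    - [0, 0, 0, -0.37, 0, 0, 32]
    - [0, 0, 0, -0.45, 0, 0, 32]
    - [0, 0, 0, -0.53, 0, 0, 32]
    - [0, 0, 0, -0.61, 0, 0, 32]
    - [0, 0, 0, -0.68, 0, 0, 32]
    - [0, 0, 0, -0.68, 0, 0, 32]

```text
t: 22.35
ee_pos: [565.6, 54.2, 153.4]
orientation: [2.172, 2.267, 0.004]
ft_force: [-0.8, 0.4, -0.1]
width: 31.6
grasp_force: 0.0
```

Run:
```python
from h import *
st(); weights()
```

```text
t 22.35 p [565.6  54.2 153.4] yawY 2.5 F [-0.8  0.4 -0.1] w 31.6 g 0.0 q6 0.03
scene 394 [568.  12.] [ 60. 102.] 4.8 [57. 62. 72.]
side 399 [566.  11.] [ 62. 103.] 2.1 [71. 72. 81.]
```

Call:
servo_tool:
  rows:
    - [0, 0, 0, -0.07, 0, 0, 32]
    - [0, 0, 0, -0.15, 0, 0, 32]
    - [0, 0, 0, -0.23, 0, 0, 32]
    - [0, 0, 0, -0.31, 0, 0, 32]
    - [0, 0, 0, -0.39, 0, 0, 32]
    - [0, 0, 0, -0.47, 0, 0, 32]
    - [0, 0, 0, -0.55, 0, 0, 32]
    - [0, 0, 0, -0.64, 0, 0, 32]
    - [0, 0, 0, -0.73, 0, 0, 32]
    - [0, 0, 0, -0.82, 0, 0, 32]

```text
t: 23.7
ee_pos: [573.8, -105.8, 154.6]
orientation: [2.173, 2.269, 0.011]
ft_force: [-0.1, 6.7, 8.6]
width: 31.9
grasp_force: 3.9
```

Call:
servo_tool:
  rows:
    - [0, 0, 0, -0.04, 0, 0, 32]
    - [0, 0, 0, -0.04, 0, 0, 32]
    - [0, 0, 0, -0.04, 0, 0, 32]
    - [0, 0, 0, 0.1, 0, -0.1, 32]
    - [0, 0, 0, 0.3, 0, -0.5, 32]
    - [0, 0, 0, 0.6, 0, -0.8, 32]
    - [0, 0, 0, 0.8, 0, -0.8, 32]
    - [0, 0, 0, 0.8, 0, -0.8, 32]

```text
t: 24.7
ee_pos: [565.4, 54.0, 314.4]
orientation: [2.167, 2.271, 0.007]
ft_force: [0.0, 0.0, -1.0]
width: 32.1
grasp_force: 0.0
```

Run:
```python
from h import *
st(); im,d,ci=cap('side'); W=cloud(d,ci); a,d2,c2=cap('scene'); W2=cloud(d2,c2)
save(cv2.resize(np.hstack([a[150:310,150:350],im[80:280,150:400][:160,:200]+0]),None,fx=2,fy=2),'bin2.png')
for w,i in((W,im),(W2,a)):
    m=(w[...,0]>470)&(w[...,0]<700)&(w[...,1]>-360)&(w[...,1]<-142)&(w[...,2]>25)
    h=cv2.cvtColor(i,cv2.COLOR_RGB2HSV).astype(int)
    m&=~((h[...,0]>18)&(h[...,0]<34)&(h[...,1]>120))
    c,l,s,ce=cv2.connectedComponentsWithStats(m.astype(np.uint8))
    for k in range(1,c):
        if s[k,4]>40: P=w[l==k]; print(s[k,4],np.round(np.median(P,0)),np.round(P.min(0)),np.round(P.max(0)))
```

```text
t 24.7 p [565.4  54.  314.4] yawY 2.7 F [ 0.  0. -1.] w 32.1 g 0.0 q6 0.03
820 [ 593. -188.   85.] [ 543. -207.   25.] [ 674. -149.   92.]
741 [ 621. -182.   85.] [ 547. -205.   25.] [ 677. -147.   94.]
```

View pics/bin2.png

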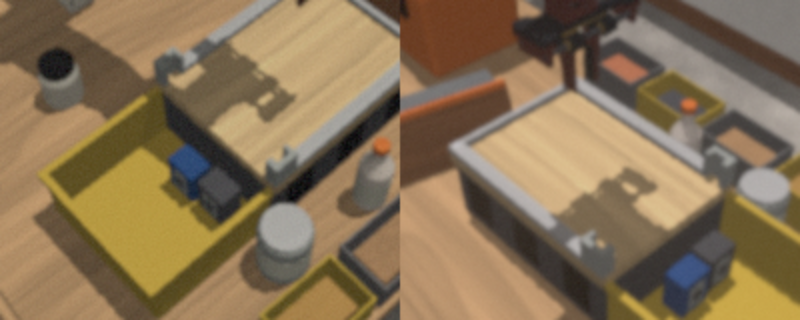

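Both weights stand in the bin beside the lip (blue (190,170), dark (218,192) in the left half), and the gate still leans on the box. Next I'll fetch the gate.

Run:
```python
from h import *
im,d,ci=cap('side'); W=cloud(d,ci)
hsv=cv2.cvtColor(im,cv2.COLOR_RGB2HSV).astype(int)
m=(W[...,0]>340)&(W[...,0]<650)&(W[...,1]>290)&(W[...,1]<430)&(hsv[...,0]<16)&(hsv[...,1]>100)&(W[...,2]>4)&(W[...,2]<140)
P=W[m]; s=P[:,:2]@np.array([.178,.984])
q=P[:,2]<112; print(np.polyfit(P[q,2],s[q],1)); print(P[:,2].max(),np.percentile(P[:,0],[.5,99.5]))
T=go([550,240,310],45)
go([503,433,290],79.7,.33,*T)
T=go([504.7,437.2,268.8],79.7,.33)
```

```text
[3.48368257e-01 4.18101539e+02]
133.9520343171622 [362.22878631 619.71917239]
row [ 0.001  0.    -0.494  0.945 -0.031  0.009] topdir [-0. -0.  1.]
row [ 0.213 -0.067 -0.4    0.849  0.516  0.1  ] topdir [0.058 0.319 0.946]
row [ 0.186 -0.148 -0.889  1.94  -0.213  0.215] topdir [0.058 0.319 0.946]
```

Call:
servo_tool:
  rows:
    - [0, 0, -0.12, 0.25, 0, 0, 44]
    - [0, 0, -0.25, 0.5, 0, 0, 44]
    - [0, 0, -0.38, 0.75, -0.02, 0, 44]
    - [0, 0, -0.494, 0.945, -0.031, 0.009, 44]
    - [0, 0, -0.494, 0.945, -0.031, 0.009, 44]

```text
t: 25.48
ee_pos: [550.1, 240.2, 308.4]
orientation: [-1.2, -2.902, 0.002]
ft_force: [-0.4, -0.5, -0.0]
width: 43.7
grasp_force: 0.0
```

Call:
servo_tool:
  rows:
    - [0.05, -0.017, -0.1, 0.25, 0.15, 0, 44]
    - [0.1, -0.033, -0.2, 0.5, 0.3, 0.02, 44]
    - [0.16, -0.05, -0.3, 0.7, 0.42, 0.06, 44]
    - [0.213, -0.067, -0.4, 0.849, 0.516, 0.1, 44]
    - [0.213, -0.067, -0.4, 0.849, 0.516, 0.1, 44]
    - [0.213, -0.067, -0.4, 0.849, 0.516, 0.1, 44]

```text
t: 26.22
ee_pos: [504.6, 430.9, 289.7]
orientation: [-0.283, -3.058, 0.51]
ft_force: [-0.3, 0.3, 0.1]
width: 44.0
grasp_force: 0.0
```

Run:
```python
from h import *
st(); go([504.7,437.2,268.8],79.7,.33); go([497,395,144],79.7,.33); go([494.3,379.8,99.5],79.7,.33)
```

```text
t 26.23 p [504.6 430.9 289.7] yawY 79.4 F [-0.3  0.3  0.1] w 44.0 g 0.0 q6 -0.58
row [-0.     0.    -0.003  0.005  0.063  0.089] topdir [0.058 0.319 0.946]
row [-0.     0.    -0.003  0.005  0.063  0.749] topdir [0.058 0.319 0.946]
row [-0.     0.    -0.003  0.005  0.062  0.984] topdir [0.058 0.319 0.946]
```

Call:
servo_tool:
  rows:
    - [0, 0, -0.003, 0.005, 0.063, 0.1, 44]
    - [0, 0, -0.003, 0.005, 0.063, 0.4, 44]
    - [0, 0, -0.003, 0.005, 0.063, 0.65, 44]
    - [0, 0, -0.003, 0.005, 0.063, 0.75, 44]
    - [0, 0, -0.003, 0.005, 0.063, 0.75, 44]

```text
t: 26.85
ee_pos: [496.5, 396.0, 143.8]
orientation: [-0.273, -3.058, 0.509]
ft_force: [0.4, 1.0, 0.6]
width: 43.5
grasp_force: 0.0
```

Run:
```python
from h import *
st(); go([494.3,379.8,99.5],79.7,.33)
im,d,ci=cap('wrist'); save(im,'re.png')
```

```text
t 26.85 p [496.5 396.  143.8] yawY 79.8 F [0.4 1.  0.6] w 43.5 g 0.0 q6 -0.56
row [-0.    -0.     0.001 -0.004 -0.005  0.236] topdir [0.058 0.319 0.946]
```

View pics/re.png

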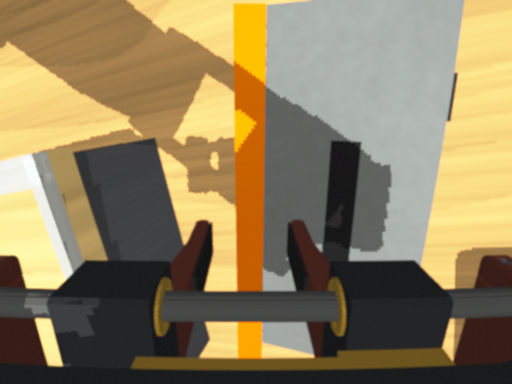

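The gate's orange edge (250, 200) lies midway between the finger tips (200 and 298), so I'll go down and grip it.

Call:
servo_tool:
  rows:
    - [0, 0, 0, 0, -0.003, 0.1, 44]
    - [0, 0, 0, 0, -0.005, 0.2, 44]
    - [0, 0, 0, 0, -0.005, 0.236, 44]
    - [0, 0, 0, 0, -0.005, 0.236, 30]
    - [0, 0, 0, 0, -0.005, 0.236, 10]
    - [0, 0, 0, 0, -0.005, 0.236, 0]
    - [0, 0, 0, 0, -0.005, 0.236, 0]
    - [0, 0, 0, 0, -0.005, 0.236, 0]
    - [0, 0, 0, 0, -0.005, 0.236, 0]

```text
t: 28.02
ee_pos: [493.9, 381.6, 100.7]
orientation: [-0.271, -3.061, 0.506]
ft_force: [-1.5, 0.9, 3.2]
width: 17.5
grasp_force: 29.9
```

Run:
```python
from h import *
st(); T=go([493,340,150],79.7,.25)
T=go([493,330,345],79.7,0)
```

```text
t 28.02 p [493.9 381.6 100.7] yawY 79.9 F [-1.5  0.9  3.2] w 17.5 g 29.9 q6 -0.55
row [-0.052  0.001  0.002 -0.032 -0.274 -0.167] topdir [0.044 0.243 0.969]
row [-2.190e-01  1.000e-03  2.000e-03 -4.200e-02 -6.350e-01 -1.074e+00] topdir [-0. -0.  1.]
```

Call:
servo_tool:
  rows:
    - [0, 0, 0, 0, -0.04, -0.05, 0]
    - [0, 0, 0, 0, -0.15, -0.12, 0]
    - [-0.052, 0, 0, -0.032, -0.274, -0.2, 0]
    - [-0.11, 0, 0, -0.04, -0.4, -0.4, 0]
    - [-0.219, 0, 0, -0.042, -0.5, -0.6, 0]
    - [-0.219, 0, 0, -0.042, -0.6, -0.8, 0]
    - [-0.219, 0, 0, -0.042, -0.635, -1, 0]
    - [-0.219, 0, 0, -0.042, -0.635, -1, 0]

```text
t: 29.02
ee_pos: [493.1, 325.3, 334.1]
orientation: [0.276, 3.124, 0.005]
ft_force: [-0.6, 0.3, -3.7]
width: 17.9
grasp_force: 30.0
```

Run:
```python
from h import *
st(); T=go([540,160,345],86); go([580,-30,345],92.5,0,*T);
```

```text
t 29.02 p [493.1 325.3 334.1] yawY 79.9 F [-0.6  0.3 -3.7] w 17.9 g 30.0 q6 -0.83
row [ 0.002  0.004 -0.071 -0.376 -0.772 -0.055] topdir [-0. -0.  1.]
row [ 0.     0.    -0.076 -0.266 -0.934  0.   ] topdir [-0. -0.  1.]
```

Call:
servo_tool:
  rows:
    - [0, 0, -0.02, -0.1, -0.2, -0.055, 0]
    - [0, 0, -0.05, -0.2, -0.4, -0.055, 0]
    - [0, 0, -0.071, -0.3, -0.6, -0.055, 0]
    - [0.002, 0.004, -0.071, -0.376, -0.772, -0.055, 0]
    - [0.002, 0.004, -0.071, -0.376, -0.772, -0.055, 0]

```text
t: 29.65
ee_pos: [538.2, 157.3, 339.3]
orientation: [-0.114, -3.13, 0.007]
ft_force: [-0.1, 0.5, -2.8]
width: 18.1
grasp_force: 30.0
```

Call:
servo_tool:
  rows:
    - [0, 0, -0.02, -0.06, -0.2, 0, 0]
    - [0, 0, -0.05, -0.13, -0.45, 0, 0]
    - [0, 0, -0.076, -0.2, -0.7, 0, 0]
    - [0, 0, -0.076, -0.266, -0.9, 0, 0]
    - [0, 0, -0.076, -0.266, -0.934, 0, 0]
    - [0, 0, -0.076, -0.266, -0.934, 0, 0]
    - [0, 0, -0.076, -0.266, -0.934, 0, 0]

```text
t: 30.52
ee_pos: [578.5, -28.8, 341.4]
orientation: [0.071, -3.134, 0.003]
ft_force: [0.2, 0.6, -2.9]
width: 17.7
grasp_force: 30.0
```

Run:
```python
from h import *
st()
for n in('scene','side'):
    im,d,ci=cap(n);W=cloud(d,ci);h=cv2.cvtColor(im,cv2.COLOR_RGB2HSV).astype(int)
    o=(h[...,0]<16)&(h[...,1]>100)&(W[...,0]>420)&(W[...,0]<740)&(W[...,1]>-80)&(W[...,1]<30)&(W[...,2]>225)&(W[...,2]<400)
    P=W[o]; z=np.percentile(P[:,2],98); T=P[P[:,2]>z-9]
    r=cv2.minAreaRect(T[:,:2].astype(np.float32)); print(n,'gate z',np.round(z),np.round(P[:,2].min()),np.round(r[0],1),np.round(r[1]),round(r[2],1), 'xr',np.round(np.percentile(P[:,0],[.5,99.5]),1),'face',np.round(np.polyfit(P[:,2],P[:,1],1),3))
    # guides
    g=(W[...,2]>183)&(W[...,2]<195)&(W[...,1]>-150)&(W[...,1]<-60)&(W[...,0]>410)&(W[...,0]<750)
    c,l,s,ce=cv2.connectedComponentsWithStats(g.astype(np.uint8))
    for k in range(1,c):
        if s[k,4]>10: Q=W[l==k]; r=cv2.minAreaRect(Q[:,:2].astype(np.float32)); print('  guide',s[k,4],np.round(r[0],1),np.round(r[1]),round(r[2],1))
```

```text
t 30.52 p [578.5 -28.8 341.4] yawY 92.6 F [ 0.2  0.6 -2.9] w 17.7 g 30.0 q6 -1.68
scene gate z 371.0 236.0 [581.  -33.7] [260.  32.] 1.6 xr [450.5 710.5] face [  0.052 -49.848]
  guide 75 [ 452.4 -112.6] [27. 48.] 2.2
  guide 93 [ 715.8 -103.8] [28. 50.] 3.3
side gate z 382.0 237.0 [578.7 -31. ] [24. 43.] 3.7 xr [448.1 704.4] face [ 1.4000e-02 -4.4212e+01]
  guide 80 [ 714.4 -105.4] [26. 49.] 1.1
  guide 108 [ 449.  -115.7] [26. 48.] 1.7
```

Run:
```python
from h import *
go([583.3,-107.7,300],92.5)
```

```text
row [-0.001 -0.004  0.001 -0.006 -0.394  0.21 ] topdir [-0. -0.  1.]
```

Call:
servo_tool:
  rows:
    - [0, -0.004, 0, 0, -0.15, 0, 0]
    - [0, -0.004, 0, -0.006, -0.32, 0, 0]
    - [0, -0.004, 0, -0.006, -0.394, 0.08, 0]
    - [0, -0.004, 0, -0.006, -0.394, 0.16, 0]
    - [0, -0.004, 0, -0.006, -0.394, 0.2, 0]
    - [0, -0.004, 0, -0.006, -0.394, 0.2, 0]

```text
t: 31.38
ee_pos: [582.8, -108.0, 300.9]
orientation: [0.071, -3.139, 0.002]
ft_force: [-0.9, -0.0, -2.6]
width: 18.1
grasp_force: 30.0
```

Run:
```python
from h import *
st()
ims=[]
for n in('scene','side'):
    im,d,ci=cap(n);W=cloud(d,ci);h=cv2.cvtColor(im,cv2.COLOR_RGB2HSV).astype(int)
    o=(h[...,0]<16)&(h[...,1]>100)&(W[...,0]>420)&(W[...,0]<740)&(W[...,1]>-150)&(W[...,1]<-60)&(W[...,2]>200)&(W[...,2]<345)
    P=W[o]; T=P[(P[:,2]>322)]
    r=cv2.minAreaRect(T[:,:2].astype(np.float32)); print(n,np.round(r[0],1),np.round(r[1]),round(r[2],1),'xr',np.round(np.percentile(P[:,0],[.3,99.7]),1))
    v,u=np.where(o); c=(int(u.mean()),int(v.mean())); ims.append(cv2.resize(im[c[1]-65:c[1]+65,c[0]-65:c[0]+65],(400,400),interpolation=cv2.INTER_CUBIC))
save(np.hstack(ims),'ins.png')
```

```text
t 31.38 p [ 582.8 -108.   300.9] yawY 92.6 F [-0.9 -0.  -2.6] w 18.1 g 30.0 q6 -1.82
scene [ 584.1 -111.3] [261.  31.] 3.0 xr [455.4 715. ]
side [ 546.4 -111.8] [ 37. 187.] 87.3 xr [452.6 709.6]
```

View pics/ins.png

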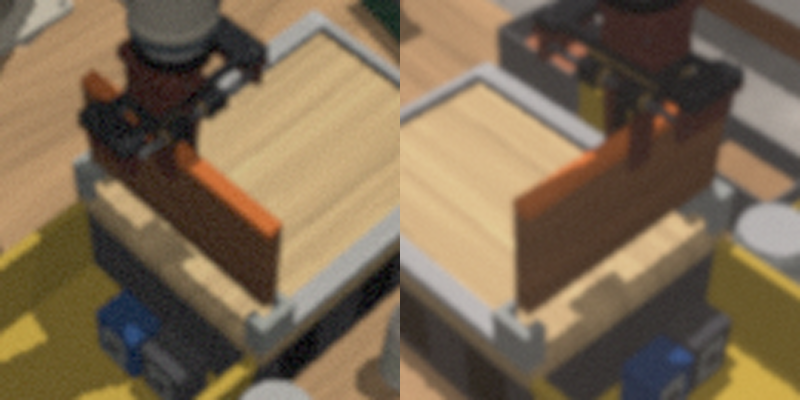

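The gate hangs directly over both guide channels (lower ends at (272,300) left and (520,305) right). I'll lower it slowly and watch the force.

Call:
servo_tool:
  rows:
    - [0, 0, 0, 0, 0, 0.03, 0]
    - [0, 0, 0, 0, 0, 0.05, 0]
    - [0, 0, 0, 0, 0, 0.07, 0]
    - [0, 0, 0, 0, 0, 0.09, 0]
    - [0, 0, 0, 0, 0, 0.1, 0]
    - [0, 0, 0, 0, 0, 0.1, 0]

```text
t: 32.22
ee_pos: [583.4, -109.1, 281.9]
orientation: [0.069, -3.141, 0.004]
ft_force: [-0.5, 0.9, -3.1]
width: 17.7
grasp_force: 30.0
```

Call:
servo_tool:
  rows:
    - [0, 0, 0, 0, 0, 0.03, 0]
    - [0, 0, 0, 0, 0, 0.06, 0]
    - [0, 0, 0, 0, 0, 0.09, 0]
    - [0, 0, 0, 0, 0, 0.12, 0]
    - [0, 0, 0, 0, 0, 0.15, 0]
    - [0, 0, 0, 0, 0, 0.17, 0]
    - [0, 0, 0, 0, 0, 0.17, 0]

```text
t: 33.1
ee_pos: [583.3, -109.1, 247.7]
orientation: [0.069, -3.14, 0.003]
ft_force: [-0.4, -0.4, -3.1]
width: 17.5
grasp_force: 30.0
```

Call:
servo_tool:
  rows:
    - [0, 0, 0, 0, 0, 0.012, 0]
    - [0, 0, 0, 0, 0, 0.022, 0]
    - [0, 0, 0, 0, 0, 0.03, 0]
    - [0, 0, 0, 0, 0, 0.036, 0]
    - [0, 0, 0, 0, 0, 0.036, 0]

```text
t: 33.72
ee_pos: [583.5, -109.3, 243.3]
orientation: [-0.069, 3.139, -0.004]
ft_force: [-7.5, 0.6, 13.1]
width: 18.0
grasp_force: 30.0
```

Call:
servo_tool:
  rows:
    - [0, 0, 0, 0, 0, 0, 22]
    - [0, 0, 0, 0, 0, 0, 30]
    - [0, 0, 0, 0, 0, 0, 45]
    - [0, 0, 0, 0, 0, 0, 45]
    - [0, 0, 0, 0, 0, -0.15, 45]
    - [0, 0, 0, 0, 0, -0.4, 45]
    - [0, 0, 0, 0, 0, -0.8, 45]
    - [0, 0, 0, 0, 0.3, -1, 45]
    - [0, 0, 0, 0, 0.6, -1, 45]
    - [0, 0, 0, 0, 0.6, -1, 45]

```text
t: 34.98
ee_pos: [578.1, 13.8, 442.0]
orientation: [-0.074, 3.138, -0.003]
ft_force: [-0.3, -0.0, -1.1]
width: 45.2
grasp_force: 0.0
```

Run:
```python
from h import *
st()
ims=[]
for n in('scene','side'):
    im,d,ci=cap(n);W=cloud(d,ci);h=cv2.cvtColor(im,cv2.COLOR_RGB2HSV).astype(int)
    o=(h[...,0]<16)&(h[...,1]>100)&(W[...,0]>420)&(W[...,0]<740)&(W[...,1]>-150)&(W[...,1]<-60)&(W[...,2]>200)&(W[...,2]<345)
    P=W[o]; T=P[(P[:,2]>256)]
    r=cv2.minAreaRect(T[:,:2].astype(np.float32)); print(n,np.round(r[0],1),np.round(r[1]),round(r[2],1),'z',np.percentile(P[:,2],[50,95,99]).round(1))
    v,u=np.where(o); c=(int(u.mean()),int(v.mean())); ims.append(cv2.resize(im[c[1]-65:c[1]+65,c[0]-65:c[0]+65],(400,400),interpolation=cv2.INTER_CUBIC))
save(np.hstack(ims),'fin.png')
```

```text
t 34.98 p [578.1  13.8 442. ] yawY 92.7 F [-0.3 -0.  -1.1] w 45.2 g 0.0 q6 -1.61
scene [ 584.8 -108.6] [263.  21.] 2.9 z [254.7 271.9 273.5]
side [ 583.4 -112.1] [262.  21.] 2.6 z [248.9 270.8 271.8]
```

View pics/fin.png

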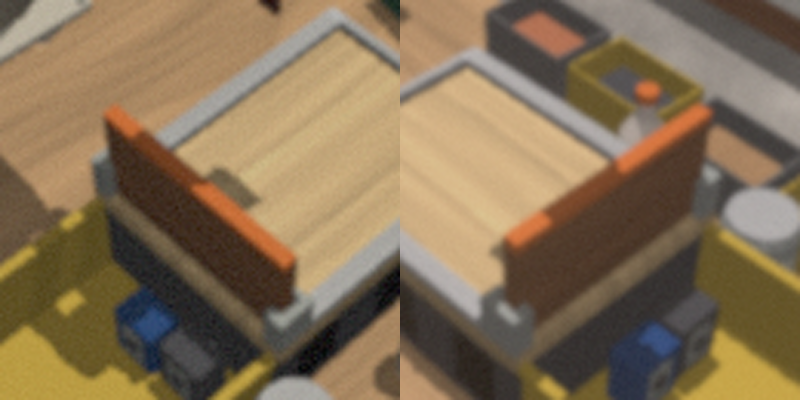

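The gate is back in its guides at its original height (top about 271 mm), and both weights are in the bin. I'll hand it in.

```bash
python3 -c "
from h import *
print(ctrl.close_job())"
```

```text
the job is handed in; nothing more can be done
None
```

I handed the job in at about 35 s of robot time: both weights present (dark and blue) are in the yellow bin, the gate is back in its guides, orange edge up and fully down on the deck, and I saw no bystander moved; the hand-in returned no verdict.

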